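Gauge the waffle iron's gap with a taper feeler

TASK

Take the steel taper feeler from the wooden board, lay it flat on the waffle iron's front ledge and slide it straight in, thin end first, under the lip of the closed lid until you feel it drag lightly between ledge and lip. Do not force it or raise the lid; let go and leave it lying flat and snug in the gap, so that the reading can be taken, and leave the other things where they are.

Things in the scene. Friction and masses are not known exactly. Their poses are not given: they have to be found in the camera images.
- gauge_grip (a point): Taper feeler gauge (loose, 160 g, steel blade with upright dark wooden handle), lying flat on the board. Point: middle of the handle, 32 mm above the gauge's flat underside. x runs along the blade to the thin end, y across, z up. Handle 32 mm (x) by 20 mm (y), from 12 to 52 mm above the underside. Thin tip 135 mm ahead (+x) of this point, heel 20 mm behind; blade 20 mm wide.
- gauge_taper (a point): Middle of the feeler's sloping top face, 90 mm ahead of the handle's middle, 7.5 mm above the underside; x points down the slope to the tip, z is square to the slope. The blade is 3 mm thick at the tip and rises 1 mm per 10 mm to 12 mm thick 90 mm back; 12 mm from there to the heel.
- iron: Closed waffle iron, fixed, 240 mm wide (y). Lower plate level and flat, top 45 mm above the worktop, from the front ledge's edge (x = -175 mm) right in under the lid. Steel lid above the plate, front face 105 mm above the worktop, grip bar on top up to 155 mm. Origin: centre of the underside; x points from the front ledge to the hinge at the back.
- iron_mouth (a point): On the ledge's top (45 mm up) under the lid's round front lip (radius 4 mm, 240 mm along y), mid-width. x points into the gap, the way the feeler slides; the ledge reaches 75 mm out (-x). The lid floats, held by friction: the gap differs each time, 5.5 to 10.5 mm, so the feeler gets snug 25 to 75 mm in. The lip stays put under a light push; about 15 N upward raises it.
- board: Wooden chopping board, fixed, 240 mm (x) by 220 mm (y), 15 mm thick; origin at the centre of its underside. The feeler starts on it.
- eggcup: White egg cup, 40 mm across, 32 mm high, standing on the board; origin under its base. Leave alone.
- pitcher: White ceramic pitcher, about 104 mm across, 165 mm high, handle at its +y side; origin under its base. Leave alone.
- canister: Steel canister with a knob lid, 94 mm across, 152 mm high; origin under its base. Leave alone.
- mug: Blue mug, 80 mm across, 90 mm high, handle at +y; origin under its base. Leave alone.
- jar: Small glass jar, 56 mm across, 75 mm high; origin under its base. Leave alone.
- spoon: Wooden spoon lying flat on the worktop, 240 mm long along x; origin at its middle underside. Leave alone.

How it is judged:
On the way, in this order (a step that is already met when the one before it is completed fails the run):
1. the feeler is lifted clear of the board (height (world z) of gauge_grip above 0.065 m and contact force between gauge and board below 0.01 N), for 0.1 s.
2. the feeler drags lightly between ledge and lid lip (over 1 N on the lip), thin end in the gap (x of iron_lid_c0 in the frame of gauge_taper between -0.042 and 0.042 m and y of gauge_grip in the frame of iron_mouth between -0.1 and 0.1 m and angle between the x axis of gauge_grip and the x axis of iron_mouth, either way round below 0.2 rad and z of iron_lid_c0 in the frame of gauge_taper below 0.0046 m and contact force between gauge and iron_lid_c0 above 1 N), for 0.2 s.
At the end, for the whole second after the job is handed in: The feeler lies still and flat (within 0.06 rad) on the ledge, thin end in the gap under the lip, pointing straight in within 0.2 rad, its handle within 100 mm of the middle of the lip's width, and snug: its sloping face no more than 0.6 mm below the lip (within about 6 mm of travel of touching it) (x of iron_lid_c0 in the frame of gauge_taper between -0.042 and 0.042 m and y of gauge_grip in the frame of iron_mouth between -0.1 and 0.1 m and angle between the x axis of gauge_grip and the x axis of iron_mouth, either way round below 0.2 rad and z of iron_lid_c0 in the frame of gauge_taper below 0.0046 m and angle between gauge_grip's own z axis and vertical below 0.06 rad and z of gauge_grip in the frame of iron_mouth between 0.028 and 0.037 m and linear speed of gauge below 0.01 m/s).
It fails at once if the lid is raised by more than 0.8 mm (distance of iron_lid_c0 from where it was at the start of the episode above 0.0008 m).
It fails at once if the lid is pushed with more than 20 N (contact force between gauge and iron_lid above 20 N).
It fails at once if a bystander is shifted by more than 30 mm (distance of any of eggcup, pitcher, canister, mug, jar, spoon from where it was at the start of the episode above 0.03 m).
It also fails if it takes over 48 s, if anything falls off the work surface, if the arm or the gripper's body presses on something with over 40 N, if the wrist force passes 120 N, or if a joint passes its speed limit or range.

ROBOT

A 6-joint arm with a two-finger parallel gripper is mounted at the origin on the work surface. World frame = base frame: x ahead of the robot, y to its left, z up, the work surface at z = 0. Lengths are in m, angles in rad, forces in N, time in s.
With the tool pointing down it reaches from about 0.225 to 0.725 m from the base axis. Payload 3.1 kg.
Tool frame: the origin (TCP) lies midway between the tips of the shut fingers; the grasp point (between the pads) lies 19 mm behind it; z points along the fingers, y is the direction in which the jaws open and shut (so a half turn about z gives the same grasp; the last joint's range is limited). The gripper opens to 85 mm and grips with 20 to 120 N. Pads are 22 mm wide; open, the fingers measure 114 mm over their backs; the gripper's body (76 mm by 85 mm) begins 54 mm behind the grasp point. The pads swing forward as they close: fully open they stand 13 mm farther back than shut.
Start: joints at [1.22, 0.048, 0.099, 1.622, 0, 1.443], TCP at [0.116, 0.512, 0.231] pointing down, gripper open.
Joint ranges: [-2.91, 2.91], [-0.99, 1.94], [-1.21, 1.42], [-2.12, 2.29], [-1.49, 1.47], [-3.14, 3.14]. Speed limits (rad/s): [2.79, 2.79, 3.14, 3.14, 3.14, 3.14].

INTERFACE

Orientations are given as a rotation vector (axis times angle).
In Python, from workcell import r gives the robot as it stands. The module is installed in compiled form; this text tells all that it offers.
- The arm moves only by the tool arm_command, never from a script. Its argument "series" is text: rows parted by semicolons, each of 4 numbers parted by spaces: the shift along the tool's x, y, z in cm, then the turn about the tool's z in degrees. A call has 1 to 12 rows; each row is the pose to reach, as a shift and turn from the pose commanded when the call began, along the tool's axes at that moment; what a row does not reach only later rows make up. A row lasts 1/10 s, in which the tool goes at most 50 mm and 8.59 degrees, less where a joint would pass 70% of its speed; a pose out of reach is approached as far as the arm can. A call with a gripper value outside its range is refused whole. "jaw" is the gripper command: -1 is shut, 1 is fully open, values between are in proportion, set as the call begins (left out, the last holds). The fingers move at their own pace and stop on an object; the grip force is fixed at half the most. Time passes only in rows, so rows that repeat a pose let the fingers close. It gives the time, the measured TCP pose, the force and the opening at its end, in the units of the state.
- r.read_state(): the state, without advancing time (a new reading comes with each control period).
- r.capture(name): name is "side" or "top" or "wrist"; returns the picture (400x640x3 uint8, red, green, blue); there is no depth.
- r.camera_params(name): a dict with "K" (3x3 intrinsics, pixels), "view" (4x4, takes a point from world to camera coordinates); the wrist camera has in their place "tool_from_camera" (4x4, takes a point from camera to tool coordinates, whose origin is the TCP and whose axes are the flange's). Camera axes: x right, y up, looking along -z (the intrinsics and any distortion apply to the point x, -y, -z); pixel columns grow to the right and rows downward; lengths in m; the calibration is good to about 2 mm. A picture is of the moment at which its call begins: read the wrist's pose just before it. camera_params takes no time and is no camera call.
- r.job_done(): hands the job in, once; it reports no verdict.
The state is a dict: "clock": time; "joints": joint angles; "qvel": joint speeds; "joint_torque": joint torques, N m; "tool_pos": TCP position; "orientation": TCP orientation; "ft_force": force on the tool from outside, world axes, zero at the start; "torque": the same for the moment, N m; "finger_gap": opening from 0.0 (shut) to 1.0 (fully open).
Only numpy, scipy, OpenCV 4.12 (cv2) and the standard library are available. Lean on these libraries where they do the work, as an engineer would, in place of code of your own. Each camera call takes 0.05 s, during which the arm holds its last target. There are 200 camera calls.

## Working session

There is one attempt and no reset: what is moved stays moved. The work goes in short steps, Python scripts to look and compute and a tool call to move; the robot and the scene stay as the last step left them, time stands still between calls to the robot, and variables do not carry over. Pictures are saved under pics/ and viewed, about 8 in all and at most 12, crops included, and the job is handed in when it is done.

Besides the shell and the picture viewer there is one more tool, called after ">>>" as a command line: name --argument value ..., lists and objects as JSON in quotes. arm_command: Moves the arm, as the interface text tells. Its arguments: {"type":"object","properties":{"series":{"type":"string"},"jaw":{"type":"number"}},"required":["series"]}

```bash
mkdir -p pics; python3 - <<'E'
from workcell import r
import cv2
for n in ("top","side"):
    cv2.imwrite(f"pics/{n}0.png", r.capture(n)[:,:,::-1])
    p=r.camera_params(n); print(n,p)
print(r.camera_params("wrist"))
print(r.read_state())
E
```

```text
top {'K': array([[440.90716438,   0.        , 322.79807931],
       [  0.        , 440.90716438, 193.54663651],
       [  0.        ,   0.        ,   1.        ]]), 'view': array([[ 0.02882448, -0.99957395,  0.00459029, -0.14376938],
       [ 0.99534741,  0.02912437,  0.09184388, -0.56784162],
       [-0.09193844,  0.00192158,  0.99576284, -1.36223576],
       [ 0.        ,  0.        ,  0.        ,  1.        ]])}
side {'K': array([[519.42085272,   0.        , 311.36987443],
       [  0.        , 519.42085272, 195.7080239 ],
       [  0.        ,   0.        ,   1.        ]]), 'view': array([[ 0.82446934, -0.56572462, -0.01435168, -0.55231292],
       [ 0.43401618,  0.61584045,  0.65754885, -0.21222914],
       [-0.36315323, -0.54835773,  0.7532752 , -1.45487065],
       [ 0.        ,  0.        ,  0.        ,  1.        ]])}
{'K': array([[308.7365041 ,   0.        , 324.84614972],
       [  0.        , 308.7365041 , 203.61192116],
       [  0.        ,   0.        ,   1.        ]]), 'tool_from_camera': array([[ 9.41747048e-04,  9.45480792e-01,  3.25676505e-01,
         8.26495055e-
[... 212 characters left out ...]
+00,  0.00000000e+00,
         1.00000000e+00]])}
{'clock': 0.1, 'joints': array([ 1.22024607e+00,  4.86849669e-02,  9.77507256e-02,  1.62200192e+00,
       -2.11753189e-05,  1.44299741e+00]), 'qvel': array([-0.00061173, -0.00157222,  0.00280649,  0.00103425,  0.00032989,
        0.00084211]), 'joint_torque': array([ 2.54641804e-03, -3.39849794e+01,  3.20936465e+01,  1.57447974e-02,
       -1.37442735e-04, -8.84432581e-06]), 'tool_pos': array([0.11580638, 0.51150063, 0.23022801]), 'orientation': array([-0.34911977, -3.12164275,  0.00327293]), 'ft_force': array([-0.04404916,  0.69223443,  0.04903703]), 'torque': array([ 0.02046421, -0.01489454,  0.01680544]), 'finger_gap': 1.0021489909685077}
```

View pics/top0.png

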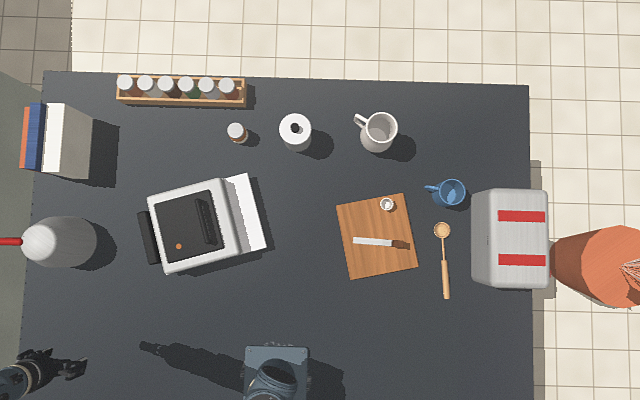

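View pics/side0.png

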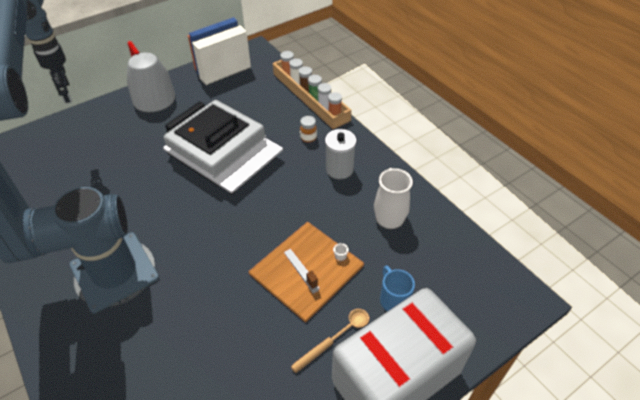

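The top view shows the feeler on the board, handle near (400,244) and tip near (353,240). The iron's ledge is its bright strip at about x 235–268, facing the board. I'll enlarge both.

```bash
python3 - <<'E'
import cv2,numpy as np
im=cv2.imread("pics/top0.png")
a=cv2.resize(im[160:285,135:275],None,fx=5.5,fy=5.5,interpolation=cv2.INTER_CUBIC)[:,:770]
b=cv2.resize(im[225:260,340:425],None,fx=9,fy=9,interpolation=cv2.INTER_CUBIC)
cv2.imwrite("pics/iron_c.png",a[:600]); 
cv2.imwrite("pics/gauge_c.png",b)
E
```

```text
(no output)
```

View pics/iron_c.png

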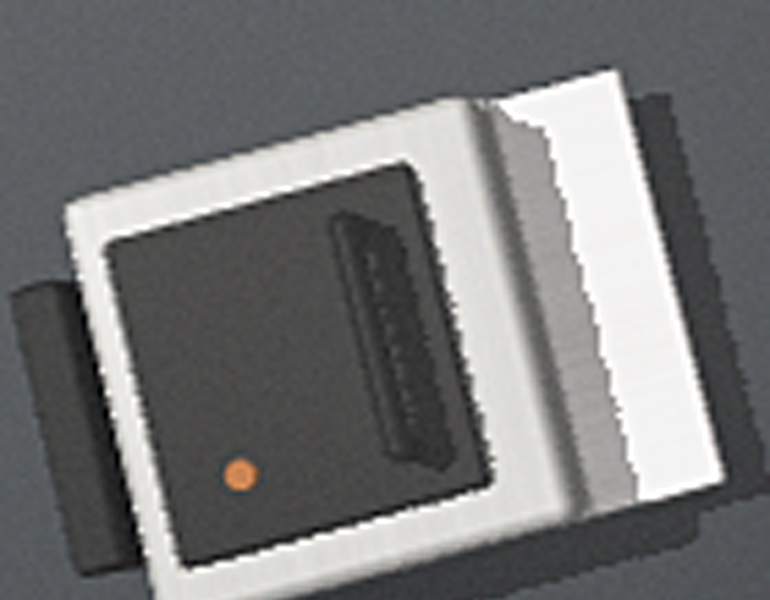

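View pics/gauge_c.png

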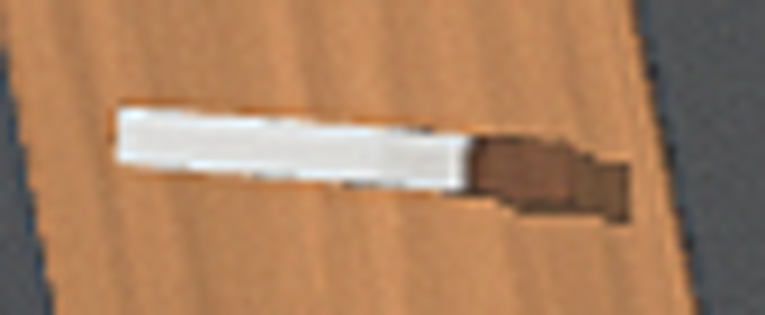

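```bash
cat > h.py <<'E'
import numpy as np
from scipy.spatial.transform import Rotation as R
from workcell import r
def ray(name,uv,z,st=None):
    p=r.camera_params(name); K=p["K"]
    d=np.linalg.inv(K)@[uv[0],uv[1],1]; d=np.array([d[0],-d[1],-d[2]])
    if name=="wrist":
        T=np.eye(4); T[:3,:3]=R.from_rotvec(st["orientation"]).as_matrix(); T[:3,3]=st["tool_pos"]
        M=T@p["tool_from_camera"]
    else: M=np.linalg.inv(p["view"])
    o=M[:3,3]; d=M[:3,:3]@d
    return o+d*(z-o[2])/d[2]
def goal(xy,z,yaw_axis=None):
    """shift in tool frame (cm) to put the TCP at xy,z; turn (deg) about tool z so jaw y is square to yaw_axis"""
    s=r.read_state(); M=R.from_rotvec(s["orientation"]).as_matrix()
    d=M.T@(np.array([*xy,z])-s["tool_pos"])*100
    t=None
    if yaw_axis is not None:
        a=M.T@np.array([*yaw_axis,0]); t=np.degrees(np.arctan2(a[1],a[0])); t=(t+90)%180-90
    print("shift cm",d.round(2),"turn",t,"tcp",s["tool_pos"].round(4),"clock",s["clock"])
E
python3 - <<'E'
from h import *
def c(u,v,s,x0,y0): return ((u+.5)/s-.5+x0,(v+.5)/s-.5+y0)
A=ray("top",c(617,70,5.5,135,160),.045);B=ray("top",c(723,480,5.5,135,160),.045)
print(A,B,np.linalg.norm(A-B)); e=(A-B)/np.linalg.norm(A-B); n=np.array([-e[1],e[0],0]); print("in dir",n,np.degrees(np.arctan2(n[1],n[0])),"mouth",(A+B)/2+.075*n)
tip=ray("top",c(117,135,9,340,225),.018);h=ray("top",c(470,163,9,340,225),.027)
d=(tip-h)[:2];L=np.linalg.norm(d);d/=L;print(tip,h,L,"(119)",d,np.degrees(np.arctan2(d[1],d[0])))
g=tip[:2]-.135*d;print("grip",g); print(h[:2]-.016*d)
M=R.from_rotvec(r.read_state()["orientation"]).as_matrix();print(M)
goal(g,.15,d)
E
```

```text
[0.62959055 0.11173924 0.045     ] [0.40058574 0.0423083  0.045     ] 0.23929867931629833
in dir [-0.29014344  0.95698317  0.        ] 106.86654405442239 mouth [0.49332739 0.14879751 0.045     ]
[ 0.43028487 -0.22480851  0.018     ] [ 0.42424609 -0.34668578  0.027     ] 0.12202679222098434 (119) [0.04948737 0.99877475] 87.16342368006961
grip [ 0.42360408 -0.3596431 ]
[ 0.42345429 -0.36266618]
[[-9.75293247e-01  2.20913041e-01 -7.14961736e-04]
 [ 2.20914054e-01  9.75291194e-01 -2.01696654e-03]
 [ 2.51721674e-04 -2.12507894e-03 -9.99997710e-01]]
shift cm [-49.27 -78.15   8.18] turn 80.07382969862454 tcp [0.1158 0.5115 0.2302] clock 0.1
```

>>> arm_command --series "-49.3 -78.2 0 80;-49.3 -78.2 0 80;-49.3 -78.2 0 80;-49.3 -78.2 0 80;-49.3 -78.2 0 80;-49.3 -78.2 0 80;-49.3 -78.2 0 80;-49.3 -78.2 0 80;-49.3 -78.2 0 80;-49.3 -78.2 0 80;-49.3 -78.2 0 80;-49.3 -78.2 0 80" --jaw 0.3

```text
clock: 1.3
tool_pos: [0.3159, -0.0559, 0.2311]
orientation: [2.275, 2.165, 0.001]
ft_force: [0.8, 0.6, 0.2]
finger_gap: 0.649
```

```bash
python3 -c "
from h import *
goal([.4236,-.3605],.23,[.0495,.9988])"
```

```text
shift cm [-29.89  12.27   0.12] turn 0.0012910092205373758 tcp [ 0.3159 -0.0559  0.2311] clock 1.3
```

>>> arm_command --series "-5 2 0.1 0;-10 4.1 0.1 0;-15 6.1 0.1 0;-20 8.2 0.1 0;-25 10.2 0.1 0;-29.9 12.3 0.1 0;-29.9 12.3 0.1 0;-29.9 12.3 0.1 0;-29.9 12.3 0.1 0"

```text
clock: 2.2
tool_pos: [0.4239, -0.358, 0.2293]
orientation: [-2.273, -2.164, -0.001]
ft_force: [0.3, -1.0, 0.2]
finger_gap: 0.648
```

```bash
python3 - <<'E'
from h import *
import cv2
s=r.read_state(); im=r.capture("wrist"); print(s["tool_pos"],s["orientation"],s["clock"],s["joints"])
cv2.imwrite("pics/w1.png",im[:,:,::-1]); goal([.4236,-.3605],.15,[.0495,.9988])
E
```

```text
[ 0.42389275 -0.35799097  0.22927882] [-2.27314270e+00 -2.16447349e+00 -5.43822473e-04] 2.2 [-8.22359811e-01  1.29027655e-01  1.81713755e-01  1.62626994e+00
  3.11756172e-04  7.97402682e-01]
shift cm [-0.32 -0.01  7.99] turn 0.07975278147698361 tcp [ 0.424  -0.3574  0.2299] clock 2.25
```

View pics/w1.png

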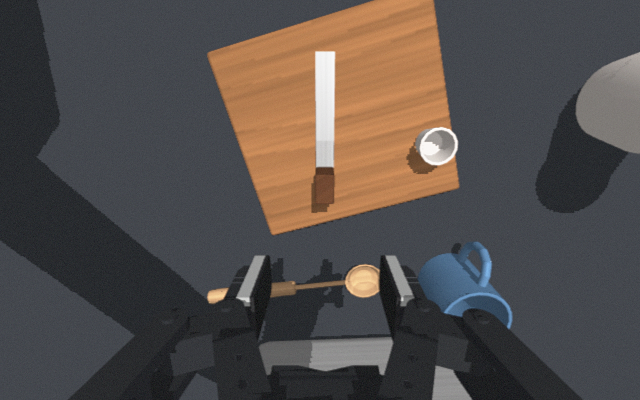

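```bash
python3 - <<'E'
from h import *
s=r.read_state()
tip=ray("wrist",(325.3,52),.018,s);f=ray("wrist",(325,168),.027,s);b=ray("wrist",(324.5,204.5),.067,s)
print(tip,f,np.linalg.norm((tip-f)[:2]),"exp .119",b)
d=(tip-f)[:2];d/=np.linalg.norm(d);print(d,"grip",tip[:2]-.135*d,f[:2]-.016*d,b[:2]+.016*d)
E
```

```text
[ 0.43181523 -0.22836158  0.018     ] [ 0.42582151 -0.34915075  0.027     ] 0.12093778406116108 exp .119 [ 0.42388939 -0.3793519   0.067     ]
[0.04956035 0.99877113] grip [ 0.42512459 -0.36319568] [ 0.42502855 -0.36513109] [ 0.42468236 -0.36337156]
```

>>> arm_command --series "-0.6 0.1 4 0;-0.6 0.1 8 0;-0.6 0.1 12 0;-0.6 0.1 12 0;-0.6 0.1 12 0;-0.6 0.1 12 0"

```text
clock: 2.85
tool_pos: [0.4266, -0.3654, 0.1141]
orientation: [2.269, 2.164, -0.0]
ft_force: [0.7, -0.2, 1.3]
finger_gap: 0.65
```

```bash
python3 - <<'E'
from h import *
import cv2
goal([.425,-.3637],.030,[.0495,.9988])
s=r.read_state(); im=r.capture("wrist")
cv2.imwrite("pics/w2.png",im[:,:,::-1])
E
```

```text
shift cm [ 0.19 -0.21  8.41] turn 0.11296277022947265 tcp [ 0.4266 -0.3654  0.1141] clock 2.85
```

View pics/w2.png

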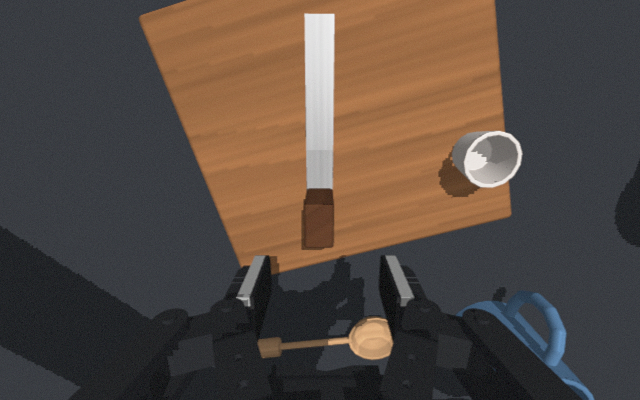

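```bash
python3 - <<'E'
from h import *
s=r.read_state()
tip=ray("wrist",(319.7,14.5),.018,s);f=ray("wrist",(319.5,189),.027,s);b=ray("wrist",(318.3,248),.067,s)
d=(tip-f)[:2];L=np.linalg.norm(d);d/=L;print(L,d,np.degrees(np.arctan2(d[1],d[0])),"grip",tip[:2]-.135*d,f[:2]-.016*d,b[:2]+.016*d)
goal([.425,-.3637],.030,d)
E
```

```text
0.12045450602864101 [0.05277375 0.99860649] 86.9748816684097 grip [ 0.4247058  -0.36396738] [ 0.42462904 -0.36541986] [ 0.42433746 -0.36384952]
shift cm [ 0.25 -0.24  8.45] turn 0.290183238543122 tcp [ 0.4269 -0.3659  0.1145] clock 2.9
```

>>> arm_command --series "0.2 -0.2 2 0.3;0.2 -0.2 4 0.3;0.2 -0.2 6 0.3;0.2 -0.2 7.5 0.3;0.2 -0.2 8.4 0.3;0.2 -0.2 8.4 0.3;0.2 -0.2 8.4 0.3"

```text
clock: 3.6
tool_pos: [0.4238, -0.3629, 0.0274]
orientation: [2.279, 2.16, -0.0]
ft_force: [-0.2, -0.1, 0.1]
finger_gap: 0.647
```

>>> arm_command --series "0 0 0 0;0 0 0 0;0 0 0 0;0 0 0 0;0 0 0 0;0 0 0 0;0 0 0 0;0 0 0 0" --jaw -1

```text
clock: 4.4
tool_pos: [0.4237, -0.363, 0.0274]
orientation: [2.279, 2.16, -0.0]
ft_force: [-0.5, -0.9, 5.0]
finger_gap: 0.231
```

>>> arm_command --series "0 0 -1 0;0 0 -2.5 0;0 0 -4.5 0;0 0 -6.5 0;0 0 -8.5 0;0 0 -10 0;0 0 -10 0;0 0 -10 0;0 0 -10 0"

```text
clock: 5.3
tool_pos: [0.4225, -0.3615, 0.1249]
orientation: [-2.278, -2.159, -0.0]
ft_force: [0.0, -0.4, -1.8]
finger_gap: 0.227
```

```bash
python3 - <<'E'
from h import *
import cv2
print(r.read_state()["finger_gap"],r.read_state()["ft_force"])
goal([.5455,-.0235],.127,[-.2901,.957])
cv2.imwrite("pics/w3.png",r.capture("wrist")[:,:,::-1])
E
```

```text
0.22693701834530625 [ 0.0326036  -0.38698161 -1.78927055]
shift cm [34.41 10.47 -0.17] turn -19.932139152822913 tcp [ 0.4225 -0.3615  0.1249] clock 5.3
```

View pics/w3.png

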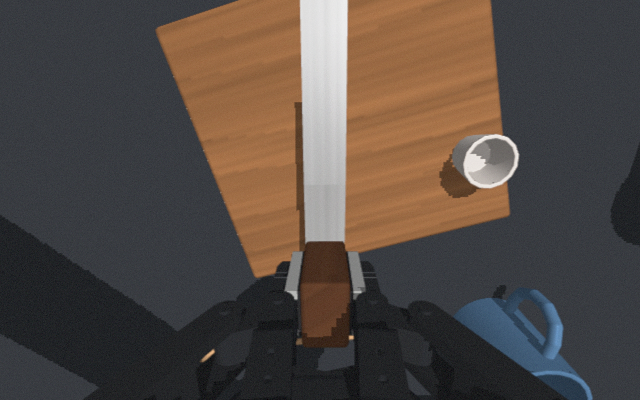

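The feeler is held centrally in the jaws, blade straight ahead (cols 303–347) and clear of the board. Next is the approach to the iron.

>>> arm_command --series "3 0.9 -0.5 -2;6 1.8 -1 -4;10 3 -1 -6;14 4.2 -1 -8;18 5.4 -1 -11;22 6.7 -1 -13;26 7.9 -0.5 -16;30 9.1 0 -18;33 10 0 -20;34.4 10.5 0 -20;34.4 10.5 0 -20;34.4 10.5 0 -20"

```text
clock: 6.55
tool_pos: [0.546, -0.0249, 0.1257]
orientation: [-1.87, -2.523, 0.002]
ft_force: [0.3, -0.6, -0.7]
finger_gap: 0.228
```

```bash
python3 - <<'E'
from h import *
import cv2
print(r.read_state()["finger_gap"],r.read_state()["ft_force"],r.read_state()["joints"])
goal([.5455,-.0235],.067,[-.2901,.957])
s=r.read_state();a=r.capture("wrist")[:,:,::-1]; b=r.capture("side")[:,:,::-1]
cv2.imwrite("pics/w4.png",a); cv2.imwrite("pics/s4.png",cv2.resize(b[90:240,140:340],None,fx=4,fy=4,interpolation=cv2.INTER_CUBIC))
E
```

```text
0.22807005252121915 [ 0.32270741 -0.56964267 -0.7387586 ] [-1.67716633e-01  1.07472238e-01 -4.75226548e-02  1.41706678e+00
 -1.06829198e-03  1.10790862e+00]
shift cm [0.15 0.01 5.87] turn 0.048195215339148945 tcp [ 0.546  -0.0249  0.1257] clock 6.55
```

View pics/w4.png

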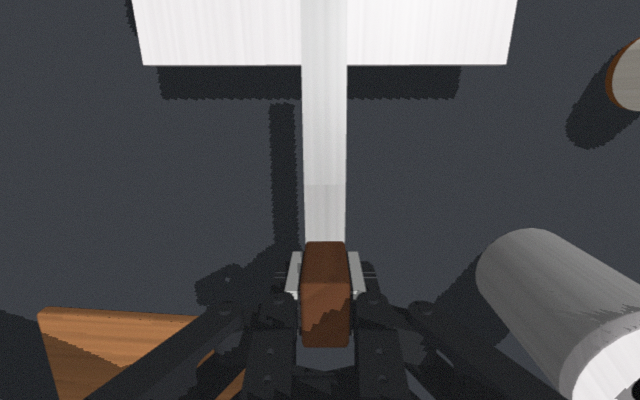

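```bash
python3 - <<'E'
from h import *
s=r.read_state();M=R.from_rotvec(s["orientation"]).as_matrix()
for uv in((144,65.5),(325,65.5),(508,65)):
    p=ray("wrist",uv,.045,s);print(p,M.T@(p-s["tool_pos"]))
E
```

```text
[0.40184888 0.0390648  0.045     ] [ 0.10368564 -0.11916953  0.08111578]
[0.51733033 0.07409917 0.045     ] [0.10379421 0.00150917 0.08100387]
[0.63388328 0.10977756 0.045     ] [0.1042091  0.1233999  0.08089072]
```

>>> arm_command --series "0 0 1 0;0 0 2 0;0 0 3 0;0 0 4 0;0 0 4.7 0;0 0 5.2 0;0 0 5.2 0;0 0 5.2 0;0 0 5.2 0"

```text
clock: 7.55
tool_pos: [0.547, -0.0244, 0.075]
orientation: [1.869, 2.524, 0.001]
ft_force: [-0.1, 0.4, -0.9]
finger_gap: 0.229
```

```bash
python3 - <<'E'
from h import *
s=r.read_state();print(s["tool_pos"],s["ft_force"],s["torque"])
E
```

```text
[ 0.54695722 -0.0243676   0.07498591] [-0.08008999  0.37960692 -0.86260034] [-0.01824533  0.0048964   0.0069634 ]
```

>>> arm_command --series "0 0 0.4 0;0 0 0.8 0;0 0 1.1 0;0 0 1.4 0;0 0 1.4 0;0 0 1.4 0;0 0 1.4 0"

```text
clock: 8.25
tool_pos: [0.5465, -0.0244, 0.0604]
orientation: [1.87, 2.524, 0.0]
ft_force: [-0.6, 0.6, -1.6]
finger_gap: 0.224
```

>>> arm_command --series "0 0 0.1 0;0 0 0.1 0;0 0 0.1 0;0 0 0.1 0"

```text
clock: 8.65
tool_pos: [0.5465, -0.0243, 0.0594]
orientation: [1.87, 2.524, 0.0]
ft_force: [-0.3, 0.0, -1.1]
finger_gap: 0.226
```

>>> arm_command --series "0 0 0.1 0;0 0 0.1 0;0 0 0.1 0;0 0 0.1 0"

```text
clock: 9.05
tool_pos: [0.5464, -0.0243, 0.0583]
orientation: [-1.87, -2.524, 0.0]
ft_force: [0.0, 1.2, -2.3]
finger_gap: 0.226
```

>>> arm_command --series "0 0 0.1 0;0 0 0.1 0;0 0 0.1 0;0 0 0.1 0"

```text
clock: 9.45
tool_pos: [0.5465, -0.0243, 0.0574]
orientation: [1.87, 2.524, 0.0]
ft_force: [-0.1, 0.6, -1.2]
finger_gap: 0.228
```

>>> arm_command --series "0 0 0.05 0;0 0 0.05 0;0 0 0.05 0"

```text
clock: 9.75
tool_pos: [0.5465, -0.0244, 0.0571]
orientation: [1.87, 2.524, 0.0]
ft_force: [-0.1, -0.5, 1.3]
finger_gap: 0.228
```

>>> arm_command --series "0 0 0.05 0;0 0 0.05 0;0 0 0.05 0"

```text
clock: 10.05
tool_pos: [0.5466, -0.0245, 0.0568]
orientation: [1.87, 2.524, 0.0]
ft_force: [-0.1, -1.6, 2.5]
finger_gap: 0.227
```

>>> arm_command --series "0 0 0.05 0;0 0 0.05 0;0 0 0.05 0"

```text
clock: 10.35
tool_pos: [0.5467, -0.0245, 0.0566]
orientation: [1.87, 2.524, 0.001]
ft_force: [-1.3, -2.3, 5.7]
finger_gap: 0.223
```

>>> arm_command --series "0 0 -0.2 0;0 0 -0.2 0;0 0 -0.2 0;0 0 -0.2 0"

```text
clock: 10.75
tool_pos: [0.5463, -0.0242, 0.0573]
orientation: [-1.87, -2.524, 0.0]
ft_force: [-0.0, 0.0, -1.1]
finger_gap: 0.228
```

```bash
cat >> h.py <<'E'
def ft(n=4):
    F=[];T=[]
    for i in range(n):
        r.capture("side"); s=r.read_state(); M=R.from_rotvec(s["orientation"]).as_matrix()
        F.append(M.T@s["ft_force"]);T.append(M.T@s["torque"])
    q=(s["tool_pos"][:2]-[.4933,.1488])@[-.2901,.957]*1000
    print("t",round(s["clock"],2),"F tool",np.mean(F,0).round(2),"T tool",np.mean(T,0).round(3),"sd",np.std(F,0).round(1),np.std(T,0).round(3),"z",s["tool_pos"][2].round(4),"tip past lip mm",round(q+135,1),"gap",round(s["finger_gap"],3))
E
python3 -c "
from h import *
ft(6)"
```

```text
t 11.05 F tool [0.09 0.33 1.14] T tool [ 0.001 -0.048 -0.01 ] sd [0.4 0.4 0.4] [0.027 0.024 0.024] z 0.0575 tip past lip mm -46.0 gap 0.225
```

>>> arm_command --series "0.6 0 0 0;1.2 0 0 0;1.8 0 0 0;2.4 0 0 0;3 0 0 0;3.6 0 0 0;4.2 0 0 0;4.8 0 0 0;5.3 0 0 0;5.7 0 0 0;6 0 0 0;6 0 0 0"

```text
clock: 12.25
tool_pos: [0.5288, 0.0334, 0.0578]
orientation: [-1.87, -2.525, 0.0]
ft_force: [0.0, 0.1, -2.4]
finger_gap: 0.228
```

```bash
python3 -c "
from h import *
ft(6)"
```

```text
t 12.55 F tool [ 0.27 -0.1   1.78] T tool [ 0.006 -0.031  0.004] sd [0.6 0.5 0.4] [0.016 0.018 0.032] z 0.0578 tip past lip mm 13.7 gap 0.227
```

>>> arm_command --series "0.2 0 0 0;0.4 0 0 0;0.6 0 0 0;0.6 0 0 0;0.6 0 0 0"

```text
clock: 13.05
tool_pos: [0.5272, 0.0389, 0.0578]
orientation: [1.87, 2.524, -0.0]
ft_force: [1.0, -0.2, -0.8]
finger_gap: 0.228
```

```bash
python3 -c "
from h import *
ft(4)"
```

```text
t 13.25 F tool [ 0.02 -0.43  1.  ] T tool [-0.006 -0.049  0.017] sd [0.7 0.4 0.3] [0.015 0.044 0.028] z 0.0578 tip past lip mm 19.8 gap 0.228
```

>>> arm_command --series "0.1 0 0 0;0.2 0 0 0;0.3 0 0 0;0.3 0 0 0"

```text
clock: 13.65
tool_pos: [0.5263, 0.0418, 0.0578]
orientation: [-1.87, -2.525, -0.0]
ft_force: [-0.7, 0.1, -0.6]
finger_gap: 0.229
```

```bash
python3 -c "
from h import *
ft(4)"
```

```text
t 13.85 F tool [-0.02 -0.4   1.48] T tool [-0.001 -0.068 -0.004] sd [0.5 0.5 0.4] [0.039 0.033 0.028] z 0.0578 tip past lip mm 22.9 gap 0.229
```

>>> arm_command --series "0.1 0 0 0;0.2 0 0 0;0.3 0 0 0;0.4 0 0 0;0.4 0 0 0"

```text
clock: 14.35
tool_pos: [0.5251, 0.0456, 0.0578]
orientation: [-1.87, -2.525, -0.0]
ft_force: [-0.9, -0.3, -1.9]
finger_gap: 0.227
```

```bash
python3 -c "
from h import *
ft(3)"
```

```text
t 14.5 F tool [-0.42 -0.32  1.19] T tool [-0.004 -0.023 -0.018] sd [0.3 0.2 0.3] [0.018 0.026 0.013] z 0.0578 tip past lip mm 26.9 gap 0.227
```

>>> arm_command --series "0.1 0 0 0;0.2 0 0 0;0.3 0 0 0;0.4 0 0 0;0.4 0 0 0"

```text
clock: 15.0
tool_pos: [0.5239, 0.0495, 0.0578]
orientation: [-1.87, -2.524, 0.0]
ft_force: [0.6, -0.1, -1.2]
finger_gap: 0.227
```

```bash
python3 -c "
from h import *
ft(3)"
```

```text
t 15.15 F tool [0.3  0.04 1.31] T tool [ 0.011 -0.066 -0.021] sd [0.8 0.3 0.4] [0.02  0.025 0.019] z 0.0578 tip past lip mm 30.9 gap 0.229
```

>>> arm_command --series "0.1 0 0 0;0.2 0 0 0;0.3 0 0 0;0.4 0 0 0;0.4 0 0 0"

```text
clock: 15.65
tool_pos: [0.5228, 0.0533, 0.0578]
orientation: [-1.87, -2.525, -0.0]
ft_force: [0.7, -0.4, -1.5]
finger_gap: 0.225
```

```bash
python3 -c "
from h import *
ft(3)"
```

```text
t 15.8 F tool [-0.33 -0.03  1.5 ] T tool [ 0.017 -0.037 -0.013] sd [0.7 0.4 0.3] [0.029 0.007 0.037] z 0.0578 tip past lip mm 34.9 gap 0.226
```

>>> arm_command --series "0.1 0 0 0;0.2 0 0 0;0.3 0 0 0;0.4 0 0 0;0.4 0 0 0"

```text
clock: 16.3
tool_pos: [0.5215, 0.057, 0.0576]
orientation: [-1.87, -2.524, 0.0]
ft_force: [0.6, 0.0, -2.2]
finger_gap: 0.225
```

```bash
python3 -c "
from h import *
ft(3)"
```

```text
t 16.45 F tool [-0.14  0.49  2.44] T tool [-0.026 -0.174 -0.015] sd [0.4 0.2 0.3] [0.023 0.021 0.023] z 0.0576 tip past lip mm 39.0 gap 0.226
```

Lip contact shows at about 39 mm in: torque −0.17 against −0.045 free. I'll advance gently.

>>> arm_command --series "0.1 0 0 0;0.2 0 0 0;0.2 0 0 0"

```text
clock: 16.75
tool_pos: [0.5211, 0.0585, 0.0577]
orientation: [1.87, 2.524, -0.001]
ft_force: [0.8, -2.5, -3.9]
finger_gap: 0.222
```

```bash
python3 -c "
from h import *
ft(4)"
```

```text
t 16.95 F tool [-2.44  0.11  3.16] T tool [ 0.028 -0.682 -0.02 ] sd [0.5 0.6 0.4] [0.016 0.034 0.035] z 0.0577 tip past lip mm 40.5 gap 0.228
```

>>> arm_command --series "0 0 0.03 0;0 0 0.06 0;0 0 0.06 0"

```text
clock: 17.25
tool_pos: [0.5211, 0.0589, 0.0574]
orientation: [1.87, 2.524, 0.0]
ft_force: [-0.1, -2.1, -1.9]
finger_gap: 0.226
```

```bash
python3 -c "
from h import *
ft(4)"
```

```text
t 17.45 F tool [-1.67 -0.68  1.29] T tool [ 0.138 -0.498 -0.048] sd [0.4 0.5 0.6] [0.027 0.01  0.018] z 0.0574 tip past lip mm 40.9 gap 0.228
```

>>> arm_command --series "0 0 0.03 0;0 0 0.06 0;0 0 0.06 0"

```text
clock: 17.75
tool_pos: [0.5212, 0.0589, 0.0574]
orientation: [1.87, 2.524, 0.0]
ft_force: [-2.3, -1.4, 4.2]
finger_gap: 0.228
```

```bash
python3 -c "
from h import *
ft(4)"
```

```text
t 17.95 F tool [-1.24 -3.4  -5.18] T tool [ 0.736 -0.271 -0.081] sd [0.3 0.2 0.5] [0.066 0.028 0.025] z 0.0574 tip past lip mm 40.9 gap 0.224
```

>>> arm_command --series "0 0 -0.05 0;0.05 0 -0.05 0;0.1 0 -0.05 0;0.1 0 -0.05 0;0.1 0 -0.05 0"

```text
clock: 18.45
tool_pos: [0.5213, 0.0592, 0.0574]
orientation: [1.869, 2.523, -0.001]
ft_force: [-0.8, -4.3, 4.2]
finger_gap: 0.226
```

```bash
python3 -c "
from h import *
ft(5)"
```

```text
t 18.7 F tool [-4.42 -2.24 -3.77] T tool [ 0.552 -0.81  -0.17 ] sd [0.5 0.4 0.5] [0.028 0.019 0.023] z 0.0574 tip past lip mm 41.1 gap 0.224
```

>>> arm_command --series "-0.03 0 0 0;-0.06 0 -0.03 0;-0.06 0 -0.03 0"

```text
clock: 19.0
tool_pos: [0.5213, 0.0592, 0.0574]
orientation: [1.87, 2.524, 0.0]
ft_force: [-0.6, -4.0, 3.8]
finger_gap: 0.228
```

>>> arm_command --series "0 0 0 0;0 0 0 0;0 0 0 0;0 0 0 0;0 0 0 0;0 0 0 0" --jaw 0

```text
clock: 19.6
tool_pos: [0.521, 0.0594, 0.0574]
orientation: [-1.87, -2.524, -0.0]
ft_force: [1.5, -0.3, -0.2]
finger_gap: 0.497
```

```bash
python3 - <<'E'
from h import *
import cv2
ft(3)
s=r.read_state();cv2.imwrite("pics/w5.png",r.capture("wrist")[:,:,::-1])
E
```

```text
t 19.75 F tool [0.26 0.4  0.08] T tool [-0.005 -0.005 -0.02 ] sd [0.2 0.6 0.3] [0.019 0.032 0.003] z 0.0574 tip past lip mm 41.3 gap 0.501
```

View pics/w5.png

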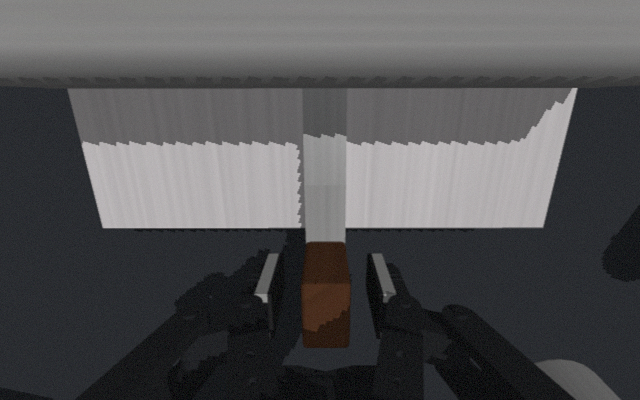

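The jaws are clear on both sides of the handle. The feeler lies straight in, with its blade under the lip edge at row 88. Now I'll retreat straight up.

>>> arm_command --series "0 0 -0.5 0;0 0 -1.5 0;0 0 -3 0;0 0 -5 0;0 0 -7 0;0 0 -9 0;0 0 -11 0;0 0 -12 0;0 0 -12 0;0 0 -12 0"

```text
clock: 20.8
tool_pos: [0.521, 0.0593, 0.1775]
orientation: [1.87, 2.524, 0.0]
ft_force: [0.8, 0.6, -0.8]
finger_gap: 0.503
```

```bash
python3 - <<'E'
from h import *
import cv2
ft(2)
s=r.read_state();w=r.capture("wrist");b=r.capture("side")[:,:,::-1]
cv2.imwrite("pics/w6.png",w[:,:,::-1])
cv2.imwrite("pics/s6.png",cv2.resize(b[90:240,140:340],None,fx=4,fy=4,interpolation=cv2.INTER_CUBIC))
cv2.imwrite("pics/c6.png",np.hstack([cv2.resize(w[:,:,::-1][:,120:520],(400,400)),cv2.resize(b[90:240,160:310],(400,400))]))
E
```

```text
t 20.9 F tool [-0.1  -0.08  0.47] T tool [ 0.007 -0.021 -0.026] sd [0.1 0.7 0. ] [0.006 0.052 0.074] z 0.1761 tip past lip mm 41.5 gap 0.5
```

View pics/c6.png

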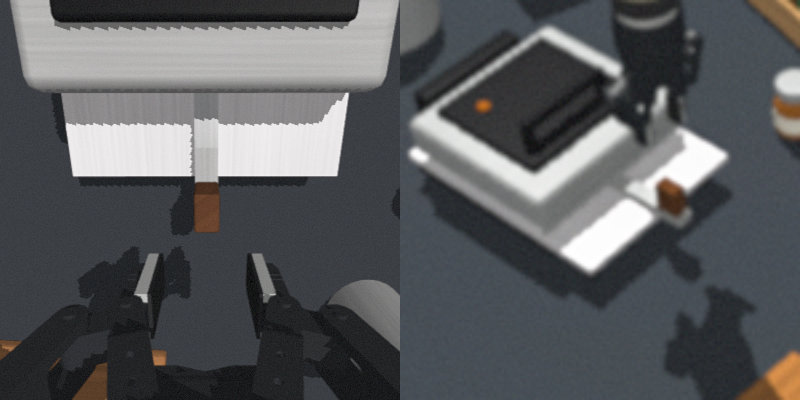

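```bash
python3 -c "
from h import *
s=r.read_state()
a=ray('wrist',(325,183.5),.057,s);b=ray('wrist',(325,177),.045,s);print(a,b,(a-b)[:2]@[-.2901,.957])
r.job_done()"
```

```text
[0.51789634 0.07130885 0.057     ] [0.5170374  0.07405587 0.045     ] -0.002878080703130545
the job is handed in; nothing more can be done
```

The taper feeler is lying in the gap under the iron's lip, thin end about 41 mm in, and the job is handed in. `job_done` gives no verdict. The clock was at about 21 s of the 48 s allowed.

- **What I did:** I took the feeler off the board and aligned it with the ledge. I slid it in just above the ledge until it touched the lip at about 39 mm. I then lowered it onto the ledge and nudged it until the force against the slide reached about 4.4 N. I relieved the push, opened the jaws and backed straight up.
- **Last checks:** The forces went to about zero when the jaws opened. The last pictures show the feeler straight under the lip near mid-width. The front of its handle measured 2.9 mm outside the ledge edge, matching the 3 mm expected, so the release did not move it.
- **Not checked directly:** I could not measure the force on the lip, any lift of the lid, or the tilt of the feeler. I judged them from the wrist forces and the pictures. While pressed down, it also showed a small sideways force of 2–3 N, with some roll torque, which vanished on release.
- **Other objects:** Nothing suggests the arm touched them, but I did not measure them again at the end.

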